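Stepped stack of lot trays on the auction table

ROBOT

A 7-joint arm with a two-finger parallel gripper is mounted at the origin on the work surface. World frame = base frame: x ahead of the robot, y to its left, z up, the work surface at z = 0. Lengths are in m, angles in rad, forces in N, time in s.
With the tool pointing down it reaches from about 0.425 to 0.95 m from the base axis. Payload 4.7 kg.
Tool frame: the origin (TCP) lies between the finger pads; the fingertips stand 11 mm ahead of it and the grasp point (between the pads) lies 8 mm behind it; z points along the fingers, y is the line along which they close (so a half turn about z gives the same grasp; the last joint's range is limited). The gripper opens to 85 mm and grips with 20 to 120 N. Pads are 22 mm wide; open, the fingers measure 114 mm over their backs; the gripper's body (76 mm by 85 mm) begins 54 mm behind the grasp point. The pads swing forward as they close: fully open they stand 13 mm farther back than shut.
Start: joints at [-1.187, 0.469, -0.049, 1.532, 0.024, 1.141, -0.082], TCP at [0.271, 0.618, 0.242] pointing down, gripper open.
Joint ranges: [-2.59, 2.59], [-0.33, 1.99], [-1.39, 1.29], [0.1, 2.45], [-1.04, 4.18], [0.21, 1.99], [-2.66, 2.66]. Speed limits (rad/s): [2.57, 2.57, 3.14, 3.14, 3.14, 3.14, 3.14].

INTERFACE

Orientations are given as a 3x3 rotation matrix whose columns are the frame's x, y, z axes.
In Python, from plant import bot, eyes gives the robot as it stands.
- The arm moves only by the tool jog_arm, never from a script. Its argument "targets" is a list of rows, each an object with "jaw": the closure in counts, from 0 (fully open) to 255 (shut); "slide": the shift along the world's x, y, z in cm, a list of three; "spin": the turn about the world's z in degrees. A call has 1 to 20 rows; each row is the pose to reach, as a shift and turn from the pose commanded when the call began; what a row does not reach only later rows make up. A row lasts 1/8 s, in which the tool goes at most 62.5 mm and 10.7 degrees, less where a joint would pass 70% of its speed; a pose out of reach is approached as far as the arm can. A call with a gripper value outside its range is refused whole. The fingers move at their own pace and stop on an object; the grip force is fixed at half the most. Time passes only in rows, so rows that repeat a pose let the fingers close. It gives the time, the measured TCP pose, the force, the opening and the grip force at its end, in the units of the state.
- bot.read_state(): the state, without advancing time (a new reading comes with each control period).
- eyes.snapshot(name): name is "side" or "top"; returns the picture (400x640x3 uint8, red, green, blue); there is no depth.
- eyes.camera_params(name): a dict with "vertical_fov" (degrees; the focal length in pixels is half the picture's height over the tangent of half this angle, whatever the lens; pixels are square), "cx", "cy" (the principal point, pixels), "rvec" (rotation vector, rad) and "tvec" (3), from world to camera coordinates, as OpenCV has them. Camera axes: x right, y down, z forward; pixel columns grow to the right and rows downward; lengths in m; the calibration is good to about 2 mm. A picture is of the moment at which its call begins. camera_params takes no time and is no camera call.
- bot.job_done(): hands the job in; it is judged then, once.
The state is a dict: "clock": time; "qpos": joint angles; "qd": joint speeds; "joint_torque": joint torques, N m; "position": TCP position; "orientation": TCP orientation; "force": force on the tool from outside, world axes, zero at the start; "torque": the same for the moment, N m; "gripper_width": finger opening in m; "gripper_force": force on a finger pad.
Only numpy, scipy, OpenCV 4.12 (cv2) and the standard library are available. Lean on these libraries where they do the work, as an engineer would, in place of code of your own. Each camera call takes 0.05 s, during which the arm holds its last target. There are 200 camera calls.

TASK

Stack the lot trays in steps: set the blue tray on the steel one, shifted towards its orange end so that the groove under the blue tray drops over the orange end wall, then set the yellow tray on the blue one, shifted back the other way so that it sits straight above the steel tray, grooves fully home both times. Then stand the black-lidded grinder cup upright in either compartment of the yellow tray, without tipping it over. Leave the steel tray and the other goods where they are.

Things in the scene. Friction and masses are not known exactly. Their poses are not given: they have to be found in the camera images.
- steel_tray_rib (a point): Loose bottom tray, steel, 0.9 kg, one end wall orange; may lie any way round. All trays: 180 long (x) x 120 wide (y) x 48 mm high, walls and floor 4; a grip rib 14 mm thick across mid-length (along y), flush with the rim, between two compartments 79 x 112, 38 deep. Point: centre of the rib, 13 mm below the rim, 35 above the underside of the feet; x to the orange end, z up.
- blue_tray_rib (a point): Blue plastic tray, loose, about 0.28 kg, same shape, point and axes; both ends alike. Pinch the rib along x. Underside (all trays): at 49.5 and 66.5 mm either side of the middle a round foot bar along y, 104 long, 7 thick, 6 proud; the 10 mm groove between two bars drops over an end wall below. Home on the steel tray: point 42 mm above its point, 30 mm (play 3) to +x, level in y (play 4).
- yellow_tray_rib (a point): Yellow plastic tray, loose, about 0.28 kg, same shape, point (centre of the grip rib, 13 mm below the rim) and axes (x along its length, z up) as the blue one; both ends alike. Home on the shifted blue tray its point lies 84 mm above the steel tray's point, straight over it; a groove then straddles the blue tray's end wall farther from the orange end.
- cup_mid (a point): Grinder cup: closed upright cylinder, 54 mm diameter, 90 mm high, black base and black lid, grey body (51 mm), about 0.2 kg. This point is its centre, 45 mm above its underside; z is its axis. Standing in a compartment of a tray its centre is 20 mm above that tray's rib point; compartment centres lie 46.5 mm from the rib point along the tray's x, either way.
- jar: Bystander: white jar with red lid, 62 mm diameter, 59 mm high; origin at the centre of its underside.
- shower: Bystander: cream round electric shower unit, 196 mm diameter, 67 mm high; origin under its centre.
- dryer: Bystander: silver hair dryer lying on its side, barrel 72 mm thick and 215 mm long along x, handle to -y reaching 150 mm; origin under the barrel.
Mind the look-alikes: they are no part of the job. Of the things like the part that bears cup_mid, leave any that is turquoise; of the rest the smaller one is meant.

How it is judged:
On the way, in this order (a step that is already met when the one before it is completed fails the run):
1. the blue tray is seated on the steel tray, shifted to its orange end (x of blue_tray_rib in the frame of steel_tray_rib between 0.024 and 0.036 m and y of blue_tray_rib in the frame of steel_tray_rib between -0.008 and 0.008 m and z of blue_tray_rib in the frame of steel_tray_rib between 0.039 and 0.045 m and angle between blue_tray_rib's own z axis and vertical below 0.035 rad and angle between the x axis of blue_tray_rib and the x axis of steel_tray_rib, either way round below 0.08 rad), for 0.2 s.
2. the yellow tray is seated on the blue tray, shifted back over the steel tray (all of step 1 and x of yellow_tray_rib in the frame of steel_tray_rib between -0.006 and 0.006 m and y of yellow_tray_rib in the frame of steel_tray_rib between -0.008 and 0.008 m and z of yellow_tray_rib in the frame of steel_tray_rib between 0.081 and 0.087 m and angle between yellow_tray_rib's own z axis and vertical below 0.035 rad and angle between the x axis of yellow_tray_rib and the x axis of steel_tray_rib, either way round below 0.08 rad), for 0.2 s.
At the end, for the whole second after the job is handed in: Blue tray home on the steel one, 30 mm (+-6) to its orange end; yellow tray home on the blue, straight above the steel (+-6 mm); both +-8 mm across, +-3 mm in height, level to 2 deg, in line to 4.5 deg. Cup upright (3 deg) on the floor of a yellow compartment. All at rest (all of step 2 and angle between cup_mid's own z axis and vertical below 0.06 rad and z of cup_mid in the frame of yellow_tray_rib between 0.017 and 0.023 m and y of cup_mid in the frame of yellow_tray_rib between -0.032 and 0.032 m and (x of cup_mid in the frame of yellow_tray_rib between 0.032 and 0.062 m or x of cup_mid in the frame of yellow_tray_rib between -0.062 and -0.032 m) and linear speed of each of blue_tray, yellow_tray, cup below 0.02 m/s); the robot touches nothing.
It fails at once if the steel tray is shoved more than 25 mm (distance of steel_tray_rib from where it was at the start of the episode above 0.025 m).
It fails at once if the cup is tipped over (more than 40 degrees) (angle between cup_mid's own z axis and vertical above 0.7 rad).
It fails at once if the jar, shower unit or hair dryer is moved more than 25 mm (distance of any of jar, shower, dryer from where it was at the start of the episode above 0.025 m).
It also fails if it takes over 72 s, if anything falls off the work surface, if the arm or the gripper's body presses on something with over 40 N, if the wrist force passes 120 N, or if a joint passes its speed limit or range.

## Working session

There is one attempt and no reset: what is moved stays moved. The work goes in short steps, Python scripts to look and compute and a tool call to move; the robot and the scene stay as the last step left them, time stands still between calls to the robot, and variables do not carry over. Pictures are saved under pics/ and viewed, at most 13 in all, crops included, and the job is handed in when it is done.

Besides the shell and the picture viewer there is one more tool, called after "Emit:" as name([rows], argument=value, ...), one row to a line, values as JSON. jog_arm: Moves the arm, as the interface text tells. Its arguments: {"type":"object","properties":{"targets":{"type":"array","items":{"type":"object","properties":{"jaw":{"type":"number"},"slide":{"type":"array","items":{"type":"number"}},"spin":{"type":"number"}}}}},"required":["targets"]}

```bash
mkdir -p pics; ls; python3 - <<'E'
from plant import bot, eyes
import cv2
for n in("top","side"):
    print(n,eyes.camera_params(n)); cv2.imwrite(f"pics/{n}0.png",eyes.snapshot(n)[:,:,::-1])
s=bot.read_state(); print(s["clock"],s["position"],s["orientation"],s["gripper_width"],s["force"])
E
```

```text
pics
top {'vertical_fov': 52.45186957714012, 'cx': 318.61232282236745, 'cy': 198.26711321772243, 'rvec': array([ 2.14539091, -2.10797666,  0.19886178]), 'tvec': array([0.00800884, 0.59577935, 1.35490926])}
side {'vertical_fov': 53.17664787096997, 'cx': 313.63436419018336, 'cy': 198.74629387907012, 'rvec': array([ 2.15729262, -0.1838914 ,  0.09803366]), 'tvec': array([-0.55579335,  0.09706712,  1.29665144])}
0.1 [0.27059609 0.61784584 0.24136347] [[-9.16004324e-01  4.01167884e-01 -6.37544483e-04]
 [ 4.01168385e-01  9.16002873e-01 -1.63198801e-03]
 [-7.07085982e-05 -1.75067076e-03 -9.99998465e-01]] 0.08552390768751057 [ 0.09702483  0.22679028 -0.68210339]
```

View pics/top0.png

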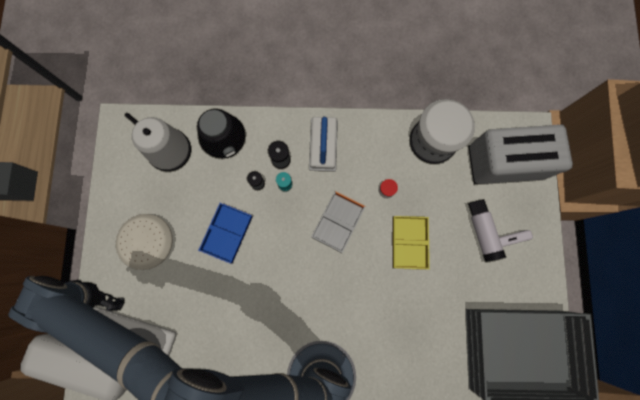

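View pics/side0.png

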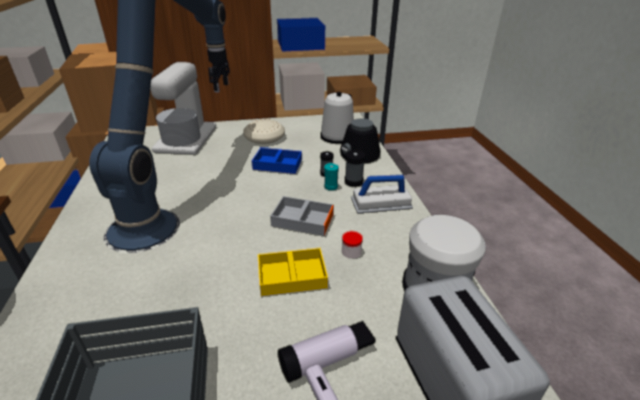

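Top view: steel tray (339,222) with its orange end at (348,199), blue tray (226,233), yellow tray (410,242).
Cup candidates: black tops at (257,180) and (280,153), turquoise at (285,181), and the big black item at (220,133). Next is a close crop to choose between them.

```bash
python3 - <<'E'
import cv2,numpy as np
t=cv2.imread("pics/top0.png");s=cv2.imread("pics/side0.png")
a=cv2.resize(t[130:280,190:450],None,fx=3,fy=3,interpolation=cv2.INTER_CUBIC)[:, :780]
cv2.imwrite("pics/c1.png",a)
b=cv2.resize(s[110:230,240:400],None,fx=5,fy=5,interpolation=cv2.INTER_CUBIC)
cv2.imwrite("pics/c2.png",b)
E
```

```text
(no output)
```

View pics/c1.png

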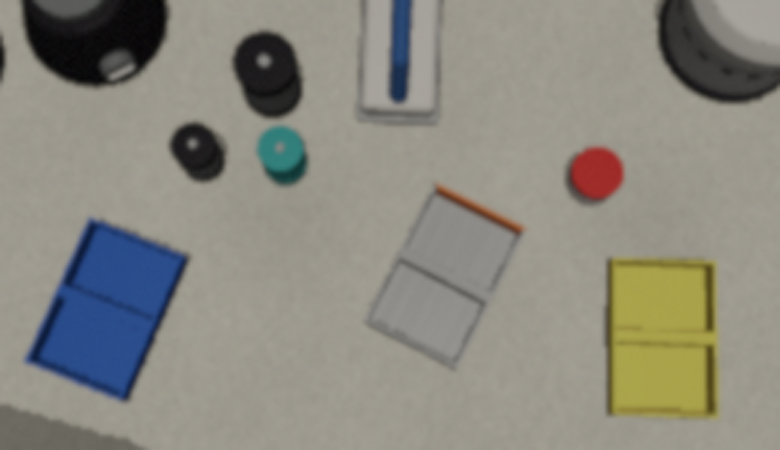

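View pics/c2.png

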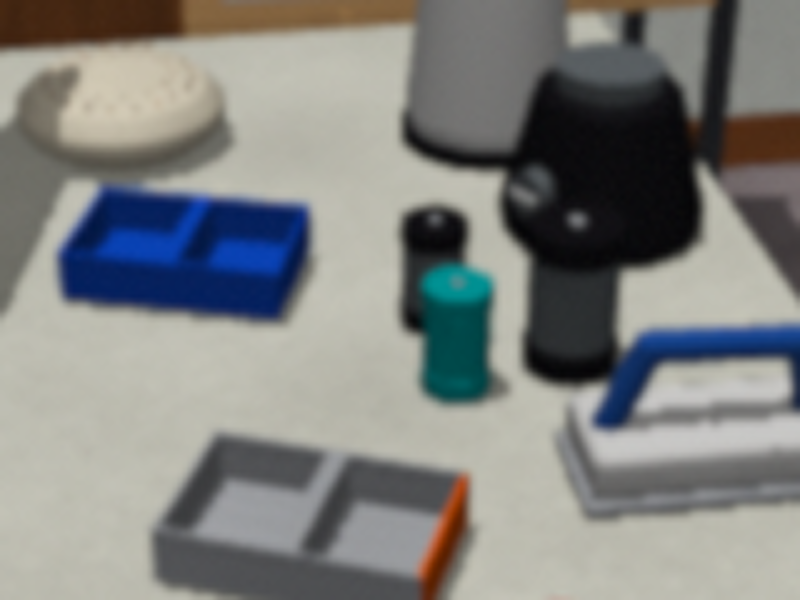

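```bash
cat > h.py <<'E'
import numpy as np, cv2
from scipy.optimize import least_squares, minimize
from plant import bot, eyes
def cam(n):
    p=eyes.camera_params(n); f=200/np.tan(np.radians(p["vertical_fov"])/2)
    return p["rvec"],p["tvec"],np.array([[f,0,p["cx"]],[0,f,p["cy"]],[0,0,1]])
C={n:cam(n) for n in("top","side")}
def proj(n,P):
    r,t,K=C[n]; return cv2.projectPoints(np.asarray(P,float).reshape(-1,1,3),r,t,K,None)[0].reshape(-1,2)
def ray(n,uv,z):
    r,t,K=C[n]; R=cv2.Rodrigues(r)[0]; d=R.T@np.linalg.solve(K,[*uv,1]); o=-R.T@t
    return o+d*(z-o[2])/d[2]
def corners(x,y,a,z,L=.18,W=.12):
    c,s=np.cos(a),np.sin(a); q=np.array([[1,1],[1,-1],[-1,-1],[-1,1]])*[L/2,W/2]
    return np.c_[q@np.array([[c,s],[-s,c]])+[x,y],np.full(4,z)]
def iou(n,m,P):
    k=8; h=cv2.convexHull((proj(n,P)*k+.0).astype(np.int32))
    b=np.zeros((400*k//2,640*k//2),np.uint8); cv2.fillConvexPoly(b,(h//2+2),1)
    b=cv2.resize(b*255,(640,400),interpolation=cv2.INTER_AREA)/255.
    return np.minimum(b,m).sum()/np.maximum(b,m).sum()
def fitmask(ms,g,z0=0.):
    f=lambda p:-sum(iou(n,m,np.r_[corners(*p,z0+.048),corners(*p,z0+.003)]) for n,m in ms.items())
    r=minimize(f,g,method="Nelder-Mead",options=dict(initial_simplex=np.array(g)+np.r_[np.zeros((1,3)),np.diag([.02,.02,.2])],xatol=1e-4,fatol=1e-5))
    return r.x,r.fun/len(ms)
def mask(im,lo,hi):
    m=cv2.inRange(cv2.cvtColor(im,cv2.COLOR_BGR2HSV),lo,hi)
    return m
def blob(m,near):
    n,l,s,c=cv2.connectedComponentsWithStats(cv2.morphologyEx(m,cv2.MORPH_CLOSE,np.ones((5,5),np.uint8)))
    i=1+np.argmin(np.hypot(*(c[1:]-near).T)+1e3*(s[1:,4]<100))
    h=cv2.convexHull(np.argwhere(l==i)[:,::-1].astype(np.int32)); o=np.zeros(m.shape,np.uint8); cv2.fillConvexPoly(o,h,1); return o
BL=((105,120,30),(130,255,255)); YE=((22,110,50),(36,255,255))
E
python3 - <<'E'
from h import *
t=cv2.imread("pics/top0.png");s=cv2.imread("pics/side0.png")
for nm,rg,pt,ps in(("blue",BL,(226,233),(277,160)),("yellow",YE,(410,242),(293,271))):
    ms=dict(top=blob(mask(t,*rg),pt),side=blob(mask(s,*rg),ps))
    g=[*ray("top",pt,.03)[:2], -.4 if nm=="blue" else 0.]
    print(nm,g,*[int(m.sum()) for m in ms.values()])
    for k in({"top":ms["top"]},{"side":ms["side"]},ms): print(list(k),*fitmask(k,g))
tc=(np.array([[436,186],[522,231],[453,366],[367,322]])+.5)/3-.5+[190,130]
sc=(np.array([[468,476],[222,435],[158,533]])+.5)/5-.5+[240,110]
def res(p,use):
    c=corners(*p,.048);r=[]
    # c0 = orange/+y, c1 orange/-y, c2, c3
    if "t" in use: r.append(proj("top",c)-tc)
    if "s" in use: r.append(proj("side",c[[1,3,2]])-sc) if 0 else r.append(proj("side",c[[0,3,2]])-sc)
    return np.vstack(r).ravel()
g=[*ray("top",(339,222),.04)[:2],-.4]
for u in("t","s","ts"):
    r=least_squares(res,g,args=(u,)); print("steel",u,r.x,np.round(r.fun,1))
r,tv,K=C["top"]; print("lid",ray("top",(190+191.5/3,130+143/3),.09)," side knob",proj("side",[ray("top",(190+191.5/3,130+143/3),.09)]))
E
```

```text
blue [np.float64(0.471588564769971), np.float64(0.33813881576568444), -0.4] 1856 1033
['top'] [ 0.47391646  0.33989023 -0.35099692] -0.9372949845495601
['side'] [ 0.47058714  0.34704693 -0.26914706] -0.9228541300527243
['top', 'side'] [ 0.47213988  0.34206238 -0.34561117] -0.918729453906757
yellow [np.float64(0.45159689492512933), np.float64(-0.30113569258136236), 0.0] 1871 2884
['top'] [ 0.45161533 -0.30241275 -0.00954539] -0.9411784436052546
['side'] [ 0.45097147 -0.29844946 -0.01841006] -0.9777645693507419
['top', 'side'] [ 0.45111402 -0.29967375 -0.02306968] -0.9535871280223538
steel t [ 0.51655911 -0.04952697 -0.45987504] [-0.8 -0.7  1.3 -0.2  1.   1.2 -1.6 -0.4]
steel s [ 0.52025655 -0.05395284 -0.45175005] [ 1.3 -0.1 -0.7 -0.3 -0.6  0.1]
steel ts [ 0.51822183 -0.05061893 -0.46029082] [-0.5 -1.2  1.6 -0.6  1.3  0.7 -1.2 -0.9  0.6 -0.5 -1.1 -0.9 -1.4 -0.6]
lid [0.65652266 0.24084539 0.09      ]  side knob [[326.77149536 153.93240814]]
```

Crop check: the small black-lidded cup (top 254,178) has a grey body and is smaller than the other black one at (280,153). Its lid point projects to side (327,154), where I see it, so this is the cup.
Poses: blue ≈ (.473,.341,-20°), yellow ≈ (.451,-.300,-1°), steel ≈ (.518,-.050,-26.4°). Next I go over the blue tray.

Emit:
jog_arm([
  {"slide": [20.2,-27.7,0],"spin": -86.4,"jaw": 90},
  {"slide": [20.2,-27.7,0],"spin": -86.4,"jaw": 90},
  {"slide": [20.2,-27.7,0],"spin": -86.4,"jaw": 90},
  {"slide": [20.2,-27.7,0],"spin": -86.4,"jaw": 90},
  {"slide": [20.2,-27.7,0],"spin": -86.4,"jaw": 90},
  {"slide": [20.2,-27.7,0],"spin": -86.4,"jaw": 90},
  {"slide": [20.2,-27.7,0],"spin": -86.4,"jaw": 90},
  {"slide": [20.2,-27.7,0],"spin": -86.4,"jaw": 90},
  {"slide": [20.2,-27.7,0],"spin": -86.4,"jaw": 90},
  {"slide": [20.2,-27.7,-12],"spin": -86.4,"jaw": 90},
  {"slide": [20.2,-27.7,-12],"spin": -86.4,"jaw": 90},
  {"slide": [20.2,-27.7,-12],"spin": -86.4,"jaw": 90},
  {"slide": [20.2,-27.7,-12],"spin": -86.4,"jaw": 90},
])

```text
clock: 1.72
position: [0.474, 0.3421, 0.1241]
orientation: [[0.342, 0.94, 0.002], [0.94, -0.342, 0.002], [0.002, 0.002, -1.0]]
force: [-0.3, 0.2, -0.8]
gripper_width: 0.0555
gripper_force: 0.0
```

```bash
python3 - <<'E'
from h import *
cv2.imwrite("pics/s1.png",cv2.resize(eyes.snapshot("side")[100:220,220:380,::-1],None,fx=4,fy=4,interpolation=cv2.INTER_CUBIC))
s=bot.read_state(); print(s["position"],s["orientation"][:,1],s["gripper_width"])
E
```

```text
[0.47441743 0.34237946 0.12490325] [ 0.93965803 -0.34210706  0.0023536 ] 0.05512231624145499
```

View pics/s1.png

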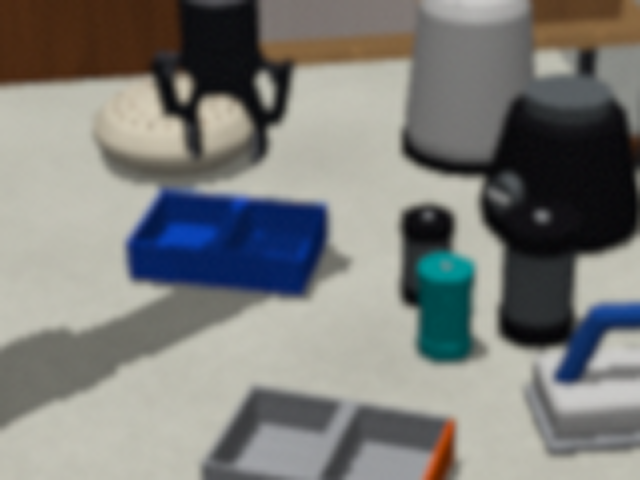

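The side view shows the fingers over the blue tray's middle at (225,140), one on each side of the rib. I descend and grip.

Emit:
jog_arm([
  {"slide": [0,0,-5],"spin": 0,"jaw": 90},
  {"slide": [0,0,-9.5],"spin": 0,"jaw": 90},
  {"slide": [0,0,-9.5],"spin": 0,"jaw": 90},
  {"slide": [0,0,-9.5],"spin": 0,"jaw": 255},
  {"slide": [0,0,-9.5],"spin": 0,"jaw": 255},
  {"slide": [0,0,-9.5],"spin": 0,"jaw": 255},
  {"slide": [0,0,-9.5],"spin": 0,"jaw": 255},
  {"slide": [0,0,-9.5],"spin": 0,"jaw": 255},
  {"slide": [0,0,-9.5],"spin": 0,"jaw": 255},
])

```text
clock: 2.9
position: [0.4741, 0.3426, 0.0299]
orientation: [[0.343, 0.939, 0.003], [0.939, -0.343, 0.003], [0.004, 0.002, -1.0]]
force: [-0.4, -0.2, 7.2]
gripper_width: 0.0132
gripper_force: 59.5
```

Emit:
jog_arm([
  {"slide": [0,0,5],"jaw": 255,"spin": 0},
  {"slide": [0,0,10],"jaw": 255,"spin": 0},
  {"slide": [2,-8,14],"jaw": 255,"spin": -2},
  {"slide": [4,-14,14],"jaw": 255,"spin": -4},
  {"slide": [5,-20,14],"jaw": 255,"spin": -6.4},
  {"slide": [6,-26,14],"jaw": 255,"spin": -6.4},
  {"slide": [7,-32,14],"jaw": 255,"spin": -6.4},
  {"slide": [7.1,-37,14],"jaw": 255,"spin": -6.4},
  {"slide": [7.1,-40.6,14],"jaw": 255,"spin": -6.4},
  {"slide": [7.1,-40.6,14],"jaw": 255,"spin": -6.4},
  {"slide": [7.1,-40.6,14],"jaw": 255,"spin": -6.4},
])

```text
clock: 4.28
position: [0.5435, -0.0641, 0.1677]
orientation: [[0.445, 0.895, 0.0], [0.895, -0.445, 0.001], [0.001, -0.0, -1.0]]
force: [0.9, -0.2, -2.6]
gripper_width: 0.0128
gripper_force: 59.5
```

```bash
python3 - <<'E'
from h import *
t=eyes.snapshot("top")[:,:,::-1].copy(); s=eyes.snapshot("side")[:,:,::-1].copy()
cv2.imwrite("pics/top2f.png",t); cv2.imwrite("pics/side2f.png",s)
a=cv2.resize(t[150:280,270:420],(450,390),interpolation=cv2.INTER_CUBIC)
b=cv2.resize(s[120:250,240:350],(440,520),interpolation=cv2.INTER_CUBIC)
o=np.zeros((520,800,3),np.uint8); o[:390,:360]=a[:,40:400]; o[:,360:]=b; cv2.imwrite("pics/m2.png",o)
st=bot.read_state(); p=st["position"]; print(p,np.degrees(np.arctan2(st["orientation"][1,1],st["orientation"][0,1])),st["gripper_width"],st["force"],st["torque"])
c=proj("side",[p]); ms={"side":blob(mask(s,*BL),c[0])}
print(fitmask(ms,[p[0],p[1],-.46],p[2]-.030),ms["side"].sum())
E
```

```text
[ 0.54373112 -0.06288937  0.16743435] -26.30085676266747 0.013346947979238247 [-0.17770028  0.30795423 -3.83995807] [ 0.05193071 -0.02075336  0.01516284]
(array([ 0.54434862, -0.05715988, -0.4440339 ]), np.float64(-0.950317052968892)) 1924
```

View pics/m2.png

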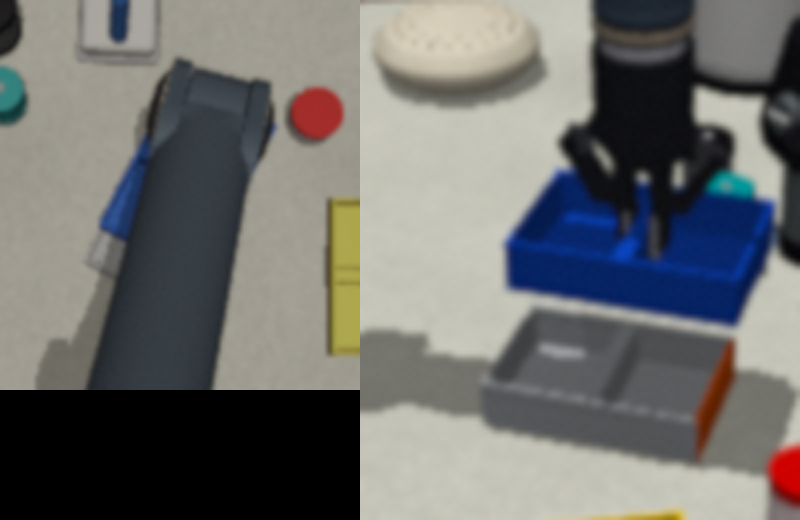

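Side crop: the blue tray is held level. Its rim corners are (563,172), (773,204), (510,243) and (741,280). The steel rim corners are (537,312), (735,342), (700,419) and (485,380). I fit both trays the same way so that bias cancels.

```bash
python3 - <<'E'
from h import *
f=lambda a:(np.array(a,float)-[360,0]+.5)/4-.5+[240,120]
# order: orange+y, orange-y, back-y, back+y  (far-right, near-right, near-left, far-left)
B=f([[773,204],[741,280],[510,243],[563,172]]); S=f([[735,342],[700,419],[485,380],[537,312]])
for n,uv,z in(("blue",B,.1675+.018),("steel",S,.048)):
    r=least_squares(lambda p:(proj("side",corners(*p,z))-uv).ravel(),[.54,-.06,-.46]); print(n,r.x,np.round(r.fun,1))
s=cv2.imread("pics/side2f.png")
# silhouette fit for steel: grabCut
m=np.full((400,640),cv2.GC_BGD,np.uint8); box=np.r_[corners(.518,-.05,-.46,.048),corners(.518,-.05,-.46,.003)]
h=cv2.convexHull(proj("side",box).astype(np.int32)); q=np.zeros_like(m); cv2.fillConvexPoly(q,h,1)
d=cv2.dilate(q,np.ones((11,11)));e=cv2.erode(q,np.ones((9,9))); m[d>0]=cv2.GC_PR_BGD; m[q>0]=cv2.GC_PR_FGD; m[e>0]=cv2.GC_FGD
m[mask(s,*BL)>0]=cv2.GC_BGD
cv2.grabCut(s,m,None,np.zeros((1,65)),np.zeros((1,65)),4,cv2.GC_INIT_WITH_MASK)
g=((m==1)|(m==3)).astype(np.uint8); print(g.sum(),fitmask({"side":g},[.518,-.05,-.46]))
E
```

```text
blue [ 0.54445921 -0.06665898 -0.45997136] [ 1.5 -0.6  0.1  0.4 -0.9  0.3 -0.7 -0.6]
steel [ 0.51993079 -0.05081338 -0.46022674] [ 0.9 -0.8  0.1  1.2 -0.5  1.  -0.5 -1.9]
1946 (array([ 0.51762873, -0.04816717, -0.41788056]), np.float64(-0.9247077545727814))
```

Relative offset is 28–29 mm along and −1 to −3 mm across, so the tray is well aligned. I lower with a small nudge.

Emit:
jog_arm([
  {"slide": [0.15,0.1,-4],"jaw": 255,"spin": 0},
  {"slide": [0.15,0.1,-7.5],"jaw": 255,"spin": 0},
  {"slide": [0.15,0.1,-8.3],"jaw": 255,"spin": 0},
  {"slide": [0.15,0.1,-8.6],"jaw": 255,"spin": 0},
  {"slide": [0.15,0.1,-8.9],"jaw": 255,"spin": 0},
  {"slide": [0.15,0.1,-9.2],"jaw": 255,"spin": 0},
  {"slide": [0.15,0.1,-9.4],"jaw": 255,"spin": 0},
  {"slide": [0.15,0.1,-9.6],"jaw": 255,"spin": 0},
  {"slide": [0.15,0.1,-9.6],"jaw": 255,"spin": 0},
  {"slide": [0.15,0.1,-9.6],"jaw": 255,"spin": 0},
])

```text
clock: 5.62
position: [0.5455, -0.0638, 0.0719]
orientation: [[0.446, 0.895, 0.001], [0.895, -0.446, 0.0], [0.001, 0.0, -1.0]]
force: [-2.9, -0.7, 4.3]
gripper_width: 0.0134
gripper_force: 60.7
```

It reached the home height at light force, so I release and rise.

Emit:
jog_arm([
  {"slide": [0,0,-0.1],"jaw": 255,"spin": 0},
  {"slide": [0,0,0],"jaw": 90,"spin": 0},
  {"slide": [0,0,0],"jaw": 90,"spin": 0},
  {"slide": [0,0,0],"jaw": 90,"spin": 0},
  {"slide": [0,0,0],"jaw": 90,"spin": 0},
  {"slide": [0,0,5],"jaw": 90,"spin": 0},
  {"slide": [0,0,11],"jaw": 90,"spin": 0},
  {"slide": [-2,-6,13],"jaw": 90,"spin": 8},
  {"slide": [-6,-12,13],"jaw": 90,"spin": 16},
  {"slide": [-9.4,-18,13],"jaw": 90,"spin": 25.1},
  {"slide": [-9.4,-23.7,13],"jaw": 90,"spin": 25.1},
  {"slide": [-9.4,-23.7,9],"jaw": 90,"spin": 25.1},
  {"slide": [-9.4,-23.7,9],"jaw": 90,"spin": 25.1},
  {"slide": [-9.4,-23.7,9],"jaw": 90,"spin": 25.1},
])

```text
clock: 7.38
position: [0.452, -0.2999, 0.1618]
orientation: [[0.022, 1.0, 0.0], [1.0, -0.022, 0.0], [0.0, 0.0, -1.0]]
force: [0.6, 0.2, 0.1]
gripper_width: 0.0554
gripper_force: 0.0
```

```bash
python3 - <<'E'
from h import *
t=eyes.snapshot("top")[:,:,::-1].copy(); s=eyes.snapshot("side")[:,:,::-1].copy()
cv2.imwrite("pics/side3f.png",s);cv2.imwrite("pics/top3f.png",t)
a=cv2.resize(t[170:280,300:390],(360,440),interpolation=cv2.INTER_CUBIC)
b=cv2.resize(s[170:300,240:350],(440,520),interpolation=cv2.INTER_CUBIC)
o=np.zeros((520,800,3),np.uint8); o[:440,:360]=a; o[:,360:]=b; cv2.imwrite("pics/m3.png",o)
st=bot.read_state(); p=st["position"]; print(p,np.degrees(np.arctan2(st["orientation"][1,1],st["orientation"][0,1])),st["gripper_width"])
E
```

```text
[ 0.45251428 -0.29985414  0.16246444] -1.2232462633630574 0.05530744975797934
```

View pics/m3.png

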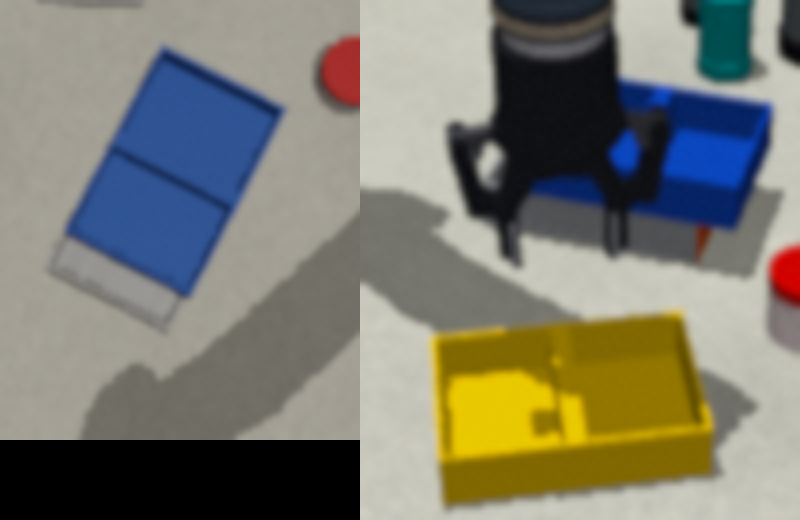

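Blue is seated level, with the steel showing only at the back end (top crop, 60–165 × 240–330). The fingers are over the yellow rib. I grip yellow and lift.

Emit:
jog_arm([
  {"slide": [0,0,-5],"spin": 0,"jaw": 90},
  {"slide": [0,0,-10],"spin": 0,"jaw": 90},
  {"slide": [0,0,-13.1],"spin": 0,"jaw": 90},
  {"slide": [0,0,-13.1],"spin": 0,"jaw": 90},
  {"slide": [0,0,-13.1],"spin": 0,"jaw": 255},
  {"slide": [0,0,-13.1],"spin": 0,"jaw": 255},
  {"slide": [0,0,-13.1],"spin": 0,"jaw": 255},
  {"slide": [0,0,-13.1],"spin": 0,"jaw": 255},
  {"slide": [0,0,-13.1],"spin": 0,"jaw": 255},
])

```text
clock: 8.6
position: [0.4524, -0.3012, 0.0322]
orientation: [[0.023, 1.0, 0.003], [1.0, -0.023, -0.001], [-0.001, 0.003, -1.0]]
force: [-0.7, 0.6, 7.9]
gripper_width: 0.0132
gripper_force: 59.4
```

```bash
python3 - <<'E'
from h import *
f=lambda a:(np.array(a,float)+.5)/4-.5+[300,170]
B=f([[163,48],[284,106],[188,297],[67,235]]); S=f([[188,297],[67,235],[48,270],[166,330]])
r=least_squares(lambda p:(proj("top",corners(*p,.09))-B).ravel(),[.54,-.06,-.46]); print("blue",r.x,np.round(r.fun,1))
# steel: rear corners only, yaw as blue
r2=least_squares(lambda p:(proj("top",corners(*p,r.x[2],.048))[[2,3]]-S[[3,2]]).ravel(),[.52,-.05]); print("steel",r2.x,np.round(r2.fun,1))
d=r.x[:2]-r2.x; c,s=np.cos(r.x[2]),np.sin(r.x[2]); print(d@[c,s],d@[-s,c])
t=cv2.imread("pics/top3f.png"); print(fitmask({"top":blob(mask(t,*BL),B.mean(0))},r.x,.042))
E
```

```text
blue [ 0.54283998 -0.06620439 -0.45509555] [-0.8 -0.6  0.6  0.7  1.1  0.4 -0.9 -0.5]
steel [ 0.51715809 -0.05017259] [ 0.9  0.5 -0.9 -0.5]
0.030114707528258233 -0.0031116430639389105
(array([ 0.54553345, -0.06706351, -0.45550828]), np.float64(-0.9411131726166562))
```

Emit:
jog_arm([
  {"slide": [0,0,5],"jaw": 255,"spin": 0},
  {"slide": [0,0,10],"jaw": 255,"spin": 0},
  {"slide": [0,0,16],"jaw": 255,"spin": 0},
  {"slide": [2,6,17],"jaw": 255,"spin": -8},
  {"slide": [4,12,17],"jaw": 255,"spin": -16},
  {"slide": [6,18,17],"jaw": 255,"spin": -24.9},
  {"slide": [6.6,22,17],"jaw": 255,"spin": -24.9},
  {"slide": [6.6,25,17],"jaw": 255,"spin": -24.9},
  {"slide": [6.6,25,17],"jaw": 255,"spin": -24.9},
  {"slide": [6.6,25,17],"jaw": 255,"spin": -24.9},
  {"slide": [6.6,25,17],"jaw": 255,"spin": -24.9},
])

```text
clock: 9.98
position: [0.517, -0.0521, 0.2005]
orientation: [[0.445, 0.896, 0.0], [0.896, -0.445, -0.0], [-0.0, 0.0, -1.0]]
force: [0.3, 0.3, -3.0]
gripper_width: 0.0131
gripper_force: 59.5
```

```bash
python3 - <<'E'
from h import *
s=eyes.snapshot("side")[:,:,::-1].copy()
b=cv2.resize(s[110:250,240:360],(600,700),interpolation=cv2.INTER_CUBIC)[:600]; cv2.imwrite("pics/m4.png",b)
st=bot.read_state(); p=st["position"]; print(p,np.degrees(np.arctan2(st["orientation"][1,1],st["orientation"][0,1])),st["gripper_width"],st["force"])
y=blob(mask(s,*YE),proj("side",[p])[0]); print("yellow",fitmask({"side":y},[p[0],p[1],-.46],p[2]-.0322))
E
```

```text
[ 0.51706003 -0.05200796  0.20047054] -26.390304715812704 0.01269359083454458 [-0.54257109  0.06051065 -2.57263057]
yellow (array([ 0.51905887, -0.04484571, -0.45322591]), np.float64(-0.9713047532223875))
```

View pics/m4.png

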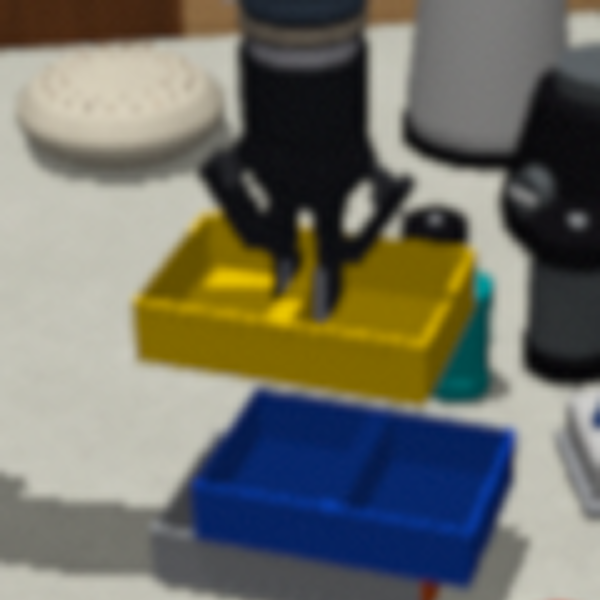

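Yellow is held level (rim 207,212 – 475,250 – 425,347 – 137,300) above blue (260,392 – 512,433 – 471,530 – 197,487). I compare the two with the same method.

```bash
python3 - <<'E'
from h import *
f=lambda a:(np.array(a,float)+.5)/5-.5+[240,110]
Y=f([[475,250],[425,347],[137,300],[207,212]]);B=f([[512,433],[471,530],[197,487],[260,392]])
R=[]
for uv,z in((Y,.2005+.0158),(B,.09)):
    r=least_squares(lambda p:(proj("side",corners(*p,z))-uv).ravel(),[.54,-.06,-.46]); print(r.x,np.round(r.fun,1)); R.append(r.x)
s=eyes.snapshot("side")[:,:,::-1].copy()
y,_=fitmask({"side":blob(mask(s,*YE),Y.mean(0))},[.52,-.05,-.46],.2005-.0322)
b,_=fitmask({"side":blob(mask(s,*BL),B.mean(0))},[.54,-.06,-.46],.042); print(y,b)
for p,q in(R,(y,b)):
    d=p[:2]-q[:2]; print("along",d@[.896,-.444],"across",d@[.444,.896])
E
```

```text
[ 0.51810416 -0.05075489 -0.46687949] [ 0.8  0.   0.3 -0.1 -0.8  0.1 -0.3 -0.2]
[ 0.54514977 -0.06633795 -0.45654763] [ 1.3 -0.7  0.5  1.1 -0.9 -0.1 -0.9 -0.9]
[ 0.5184685  -0.04441542 -0.45280312] [ 0.54358029 -0.06335027 -0.47190114]
along -0.03115174125648959 across 0.001954163908152987
along -0.03090724321400342 across 0.005815983899924108
```

Emit:
jog_arm([
  {"slide": [0,-0.2,-4],"jaw": 255,"spin": 0.2},
  {"slide": [0,-0.2,-6.5],"jaw": 255,"spin": 0.2},
  {"slide": [0,-0.2,-7.2],"jaw": 255,"spin": 0.2},
  {"slide": [0,-0.2,-7.5],"jaw": 255,"spin": 0.2},
  {"slide": [0,-0.2,-7.8],"jaw": 255,"spin": 0.2},
  {"slide": [0,-0.2,-8.1],"jaw": 255,"spin": 0.2},
  {"slide": [0,-0.2,-8.3],"jaw": 255,"spin": 0.2},
  {"slide": [0,-0.2,-8.5],"jaw": 255,"spin": 0.2},
  {"slide": [0,-0.2,-8.5],"jaw": 255,"spin": 0.2},
  {"slide": [0,-0.2,-8.5],"jaw": 255,"spin": 0.2},
])

```text
clock: 11.32
position: [0.5175, -0.0526, 0.1162]
orientation: [[0.439, 0.898, 0.0], [0.898, -0.439, 0.001], [0.001, 0.0, -1.0]]
force: [-2.8, 0.9, 6.6]
gripper_width: 0.0129
gripper_force: 60.7
```

It is home at light force. I release, rise and go over the cup.

Emit:
jog_arm([
  {"slide": [0,0,-0.1],"jaw": 255,"spin": 0},
  {"slide": [0,0,0],"jaw": 90,"spin": 0},
  {"slide": [0,0,0],"jaw": 90,"spin": 0},
  {"slide": [0,0,0],"jaw": 90,"spin": 0},
  {"slide": [0,0,0],"jaw": 90,"spin": 0},
  {"slide": [0,0,5],"jaw": 90,"spin": 0},
  {"slide": [0,0,10],"jaw": 90,"spin": 0},
  {"slide": [2,5,13],"jaw": 0,"spin": 10},
  {"slide": [5,10,13],"jaw": 0,"spin": 20},
  {"slide": [8,16,13],"jaw": 0,"spin": 30},
  {"slide": [11,22,13],"jaw": 0,"spin": 40},
  {"slide": [13.9,27,13],"jaw": 0,"spin": 50},
  {"slide": [13.9,29.4,13],"jaw": 0,"spin": 56},
  {"slide": [13.9,29.4,13],"jaw": 0,"spin": 56},
  {"slide": [13.9,29.4,9],"jaw": 0,"spin": 56},
  {"slide": [13.9,29.4,9],"jaw": 0,"spin": 56},
])

```text
clock: 13.32
position: [0.6542, 0.2387, 0.2022]
orientation: [[-0.497, 0.868, -0.007], [0.868, 0.497, -0.004], [0.0, -0.008, -1.0]]
force: [-0.4, -0.3, 0.1]
gripper_width: 0.0856
gripper_force: 0.0
```

```bash
python3 - <<'E'
from h import *
t=eyes.snapshot("top")[:,:,::-1].copy(); s=eyes.snapshot("side")[:,:,::-1].copy()
cv2.imwrite("pics/top5f.png",t);cv2.imwrite("pics/side5f.png",s)
o=np.zeros((600,800,3),np.uint8)
o[:400,:360]=cv2.resize(t[175:275,295:385],(360,400),interpolation=cv2.INTER_CUBIC)
o[:,360:]=cv2.resize(s[100:250,265:375],(440,600),interpolation=cv2.INTER_CUBIC); cv2.imwrite("pics/m5.png",o)
st=bot.read_state(); p=st["position"]; print(p,st["gripper_width"],np.degrees(np.arctan2(st["orientation"][1,1],st["orientation"][0,1])))
for u in((281,147),(264,60)): print(ray("top",(190+u[0]/3,130+u[1]/3),.09))
E
```

```text
[0.65652435 0.23997894 0.20599657] 0.08569863725655431 29.82468750941621
[0.65371447 0.13892075 0.09      ]
[0.75621849 0.16188607 0.09      ]
```

View pics/m5.png

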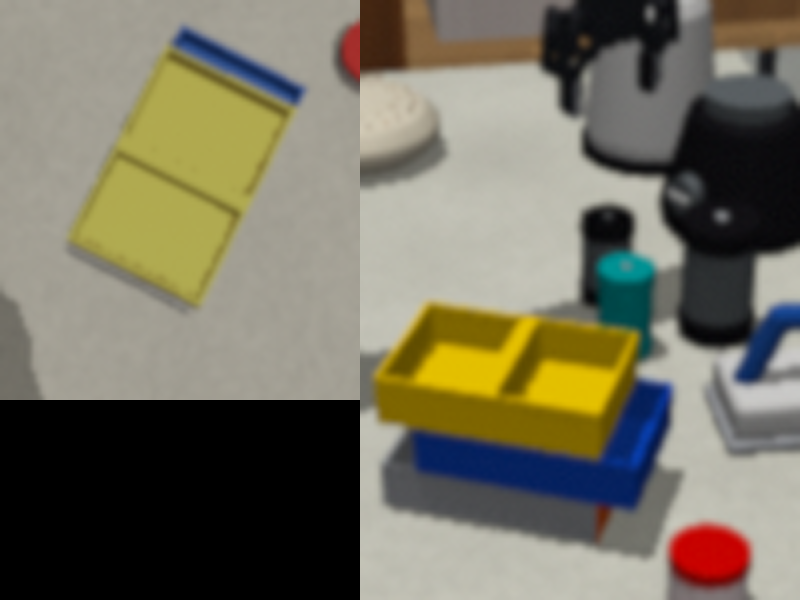

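The stack looks right: yellow level, blue end showing at the orange side (top crop 240,65), steel below. The gripper is over the small cup (side 607,220). Next I grip the cup.

Emit:
jog_arm([
  {"slide": [0,0.1,-4],"spin": 0,"jaw": 0},
  {"slide": [0,0.1,-8],"spin": 0,"jaw": 0},
  {"slide": [0,0.1,-11.5],"spin": 0,"jaw": 0},
  {"slide": [0,0.1,-14.2],"spin": 0,"jaw": 0},
  {"slide": [0,0.1,-14.2],"spin": 0,"jaw": 0},
  {"slide": [0,0.1,-14.2],"spin": 0,"jaw": 40},
  {"slide": [0,0.1,-14.2],"spin": 0,"jaw": 60},
  {"slide": [0,0.1,-14.2],"spin": 0,"jaw": 80},
  {"slide": [0,0.1,-14.2],"spin": 0,"jaw": 100},
  {"slide": [0,0.1,-14.2],"spin": 0,"jaw": 130},
  {"slide": [0,0.1,-14.2],"spin": 0,"jaw": 160},
  {"slide": [0,0.1,-14.2],"spin": 0,"jaw": 160},
  {"slide": [0,0.1,-14.2],"spin": 0,"jaw": 160},
])

```text
clock: 15.05
position: [0.6567, 0.2425, 0.0647]
orientation: [[-0.499, 0.866, 0.001], [0.866, 0.499, 0.001], [0.0, 0.001, -1.0]]
force: [-1.9, -1.7, 5.9]
gripper_width: 0.053
gripper_force: 61.5
```

```bash
python3 - <<'E'
from h import *
t=cv2.imread("pics/top5f.png")
f=lambda a:(np.array(a,float)+.5)/4-.5+[295,175]
Y=f([[172,45],[290,108],[198,305],[70,240]])
r=least_squares(lambda p:(proj("top",corners(*p,.132))-Y).ravel(),[.518,-.05,-.46]); print(r.x,np.round(r.fun,1))
y=r.x; 
for sg in(1,-1): print(y[:2]+sg*.0465*np.array([np.cos(y[2]),np.sin(y[2])]))
E
```

```text
[ 0.51749071 -0.05307504 -0.45275447] [-1.5 -0.3  1.8  0.2  0.5  0.3 -0.9 -0.4]
[ 0.55930563 -0.07341619]
[ 0.47567579 -0.03273388]
```

Cup gripped at 53 mm. It goes in the orange-side compartment at (.559,-.073).

Emit:
jog_arm([
  {"slide": [0,0,4],"jaw": 160,"spin": 0},
  {"slide": [0,0,9],"jaw": 160,"spin": 0},
  {"slide": [0,0,14],"jaw": 160,"spin": 0},
  {"slide": [0,0,18],"jaw": 160,"spin": 0},
  {"slide": [-1.2,-4,20],"jaw": 160,"spin": 0},
  {"slide": [-2.5,-8,20],"jaw": 160,"spin": 0},
  {"slide": [-3.8,-12,20],"jaw": 160,"spin": 0},
  {"slide": [-5,-16,20],"jaw": 160,"spin": 0},
  {"slide": [-6.2,-20,20],"jaw": 160,"spin": 0},
  {"slide": [-7.5,-24,20],"jaw": 160,"spin": 0},
  {"slide": [-8.7,-28,20],"jaw": 160,"spin": 0},
  {"slide": [-9.5,-30.5,20],"jaw": 160,"spin": 0},
  {"slide": [-9.8,-31.5,20],"jaw": 160,"spin": 0},
  {"slide": [-9.8,-31.5,18],"jaw": 160,"spin": 0},
  {"slide": [-9.8,-31.5,18],"jaw": 160,"spin": 0},
  {"slide": [-9.8,-31.5,18],"jaw": 160,"spin": 0},
])

```text
clock: 17.05
position: [0.5587, -0.0717, 0.2436]
orientation: [[-0.501, 0.866, 0.0], [0.866, 0.501, 0.0], [0.0, 0.001, -1.0]]
force: [0.6, -1.0, -2.3]
gripper_width: 0.0528
gripper_force: 63.7
```

```bash
python3 - <<'E'
from h import *
s=eyes.snapshot("side")[:,:,::-1].copy()
cv2.imwrite("pics/m6.png",cv2.resize(s[100:250,240:390],(600,600),interpolation=cv2.INTER_CUBIC))
st=bot.read_state(); print(st["position"],st["gripper_width"],st["force"])
E
```

```text
[ 0.55887003 -0.07193412  0.24388437] 0.05268620447661928 [-0.11031755 -0.75014794 -2.50576481]
```

View pics/m6.png

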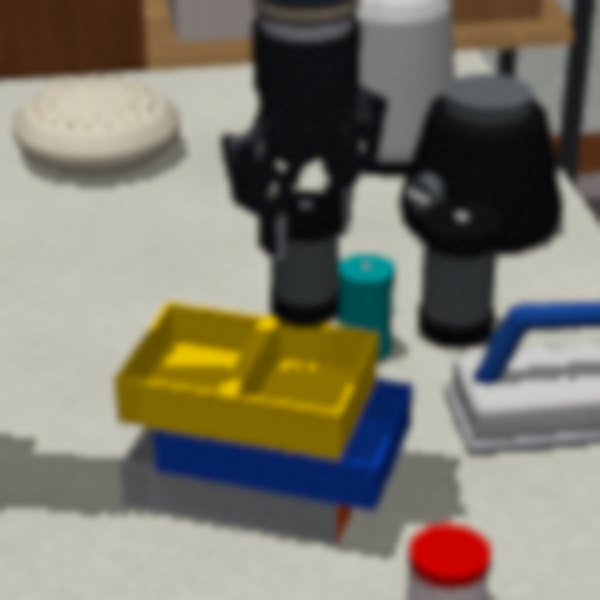

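The cup hangs upright at (305,270), above the right-hand compartment. I lower it slowly.

Emit:
jog_arm([
  {"slide": [0,0,-3],"jaw": 160,"spin": 0},
  {"slide": [0,0,-6],"jaw": 160,"spin": 0},
  {"slide": [0,0,-7.5],"jaw": 160,"spin": 0},
  {"slide": [0,0,-8],"jaw": 160,"spin": 0},
  {"slide": [0,0,-8.3],"jaw": 160,"spin": 0},
  {"slide": [0,0,-8.5],"jaw": 160,"spin": 0},
  {"slide": [0,0,-8.5],"jaw": 160,"spin": 0},
  {"slide": [0,0,-8.5],"jaw": 160,"spin": 0},
])

```text
clock: 18.1
position: [0.5585, -0.0727, 0.1588]
orientation: [[-0.499, 0.867, 0.001], [0.867, 0.499, 0.0], [-0.0, 0.001, -1.0]]
force: [-0.5, -0.1, -0.3]
gripper_width: 0.0528
gripper_force: 63.7
```

Emit:
jog_arm([
  {"slide": [0,0,-0.1],"jaw": 160,"spin": 0},
  {"slide": [0,0,-0.1],"jaw": 160,"spin": 0},
  {"slide": [0,0,-0.1],"jaw": 60,"spin": 0},
  {"slide": [0,0,-0.1],"jaw": 30,"spin": 0},
  {"slide": [0,0,-0.1],"jaw": 0,"spin": 0},
  {"slide": [0,0,-0.1],"jaw": 0,"spin": 0},
  {"slide": [0,0,-0.1],"jaw": 0,"spin": 0},
  {"slide": [0,0,3],"jaw": 0,"spin": 0},
  {"slide": [0,0,7],"jaw": 0,"spin": 0},
  {"slide": [0,0,12],"jaw": 0,"spin": 0},
  {"slide": [-4,6,14],"jaw": 0,"spin": 0},
  {"slide": [-8,12,14],"jaw": 0,"spin": 0},
  {"slide": [-8,18,14],"jaw": 0,"spin": 0},
  {"slide": [-8,22,14],"jaw": 0,"spin": 0},
  {"slide": [-8,22,14],"jaw": 0,"spin": 0},
])

```text
clock: 19.98
position: [0.4772, 0.1525, 0.2983]
orientation: [[-0.507, 0.862, -0.0], [0.862, 0.507, 0.002], [0.001, 0.001, -1.0]]
force: [0.9, 0.6, 0.0]
gripper_width: 0.0857
gripper_force: 0.0
```

```bash
python3 - <<'E'
from h import *
t=eyes.snapshot("top")[:,:,::-1].copy(); s=eyes.snapshot("side")[:,:,::-1].copy()
o=np.zeros((600,800,3),np.uint8)
o[:400,:360]=cv2.resize(t[175:275,295:385],(360,400),interpolation=cv2.INTER_CUBIC)
o[:,360:]=cv2.resize(s[110:260,255:365],(440,600),interpolation=cv2.INTER_CUBIC); cv2.imwrite("pics/m7.png",o)
E
```

```text
(no output)
```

View pics/m7.png

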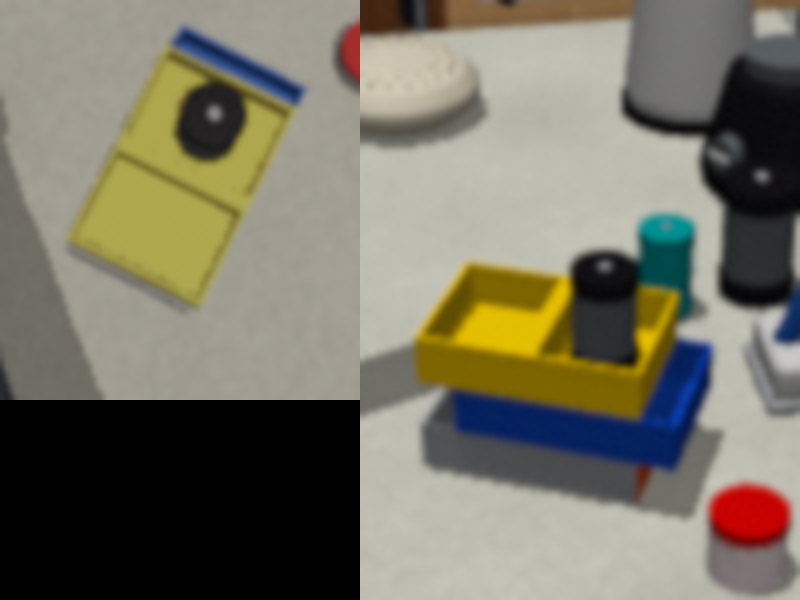

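The cup stands upright in the orange-side compartment (top crop 210,120; side crop 605,310). The stack is unchanged and level. I hand it in.

```bash
python3 -c "
from plant import bot
print(bot.job_done())"
```

```text
the job is handed in; nothing more can be done
None
```

The job is handed in at about 20 s of the 72 s allowed: blue is on steel (about 30 mm toward the orange end), yellow sits straight above steel, and the small black-lidded cup stands upright in yellow's orange-side compartment, all confirmed by camera, though the hand-in returned no verdict.

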